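Find the fullest coin tin by its weight and hold it up

TASK

The household keeps its okey-night coins in three identical closed sugar tins, and one holds clearly more than the other two. Heft all three one after another, lifting each a few centimetres clear of the table and setting it gently back upright on the spot where it stood, to find the heaviest by feel; then hold that one upright at least 10 cm above the table, and finish while still holding it there, nothing else supporting it. Leave the racks, dice tray with its dice, lamp base and tea glass alone.

Things in the scene. Friction and masses are not known exactly. Their poses are not given: they have to be found in the camera images.
- tin1_mid (a point): the centre of one of three outwardly identical closed stainless steel sugar tins with twist lids: an upright round can, 76 mm tall; the plain body is 60 mm in diameter and 50 mm high, then a rounded shoulder and a knurled lid 51 mm in diameter, screwed on tight. The point lies on the tin's axis half-way up, 38 mm above its underside; z is the tin's axis, up.
- tin1: the tin whose centre is tin1_mid; origin at the centre of its underside. Hidden coin rolls (free to shift 2 mm) fill each tin differently: 0.15 to 0.75 kg in all, the heaviest at least 0.2 kg more than either other. Which it is changes from start to start and cannot be seen or told from the name. The tins stand on the bare table, centres at least 115 mm apart.
- tin2_mid (a point): the centre of one of three outwardly identical closed stainless steel sugar tins with twist lids: an upright round can, 76 mm tall; the plain body is 60 mm in diameter and 50 mm high, then a rounded shoulder and a knurled lid 51 mm in diameter, screwed on tight. The point lies on the tin's axis half-way up, 38 mm above its underside; z is the tin's axis, up.
- tin2: the tin whose centre is tin2_mid; origin at the centre of its underside. Hidden coin rolls (free to shift 2 mm) fill each tin differently: 0.15 to 0.75 kg in all, the heaviest at least 0.2 kg more than either other. Which it is changes from start to start and cannot be seen or told from the name. The tins stand on the bare table, centres at least 115 mm apart.
- tin3_mid (a point): the centre of one of three outwardly identical closed stainless steel sugar tins with twist lids: an upright round can, 76 mm tall; the plain body is 60 mm in diameter and 50 mm high, then a rounded shoulder and a knurled lid 51 mm in diameter, screwed on tight. The point lies on the tin's axis half-way up, 38 mm above its underside; z is the tin's axis, up.
- tin3: the tin whose centre is tin3_mid; origin at the centre of its underside. Hidden coin rolls (free to shift 2 mm) fill each tin differently: 0.15 to 0.75 kg in all, the heaviest at least 0.2 kg more than either other. Which it is changes from start to start and cannot be seen or told from the name. The tins stand on the bare table, centres at least 115 mm apart.
- table: the white laminate table top, level, its surface at z = 0
- racks: a pair of two-tier white plastic okey racks hinged back to back, 380 mm long, 130 mm deep, 57 mm high, standing loose beyond the tins; origin at the centre of the underside, y along its length
- dice_tray: a loose octagonal blue silicone tray, 176 mm across the flats, 22 mm high; origin at the centre of the underside
- lamp_base: a loose grey lamp base without shade or bulb: round foot 128 mm in diameter with a small toggle switch, stem and lamp holder, 170 mm tall; origin at the centre of the underside
- saucer: a loose white saucer 108 mm in diameter, 12 mm high; origin at the centre of the underside
- tea_glass: a waisted tea glass, 56 mm wide at the rim, 88 mm tall, standing loose on the saucer; origin at the centre of its underside
- die1: a translucent amber die, a 20 mm cube lying loose in the dice tray; origin at the centre of its underside
- die2: a translucent amber die, a 20 mm cube lying loose in the dice tray; origin at the centre of its underside
- die3: a translucent amber die, a 20 mm cube lying loose in the dice tray; origin at the centre of its underside
Things that resemble listed ones, but are neither listed nor needed, are in the scene too. Leave any pink or purple look-alike of the tin2 alone.

How it is judged:
On the way, in this order (a step that is already met when the one before it is completed fails the run):
1. one of the two lighter tins is lifted at least 10 mm clear of the table, the heaviest standing (((height (world z) of tin1_mid above 0.048 m and contact force between any of tin2, tin3 and table above 4.95 N) or (height (world z) of tin2_mid above 0.048 m and contact force between any of tin1, tin3 and table above 4.95 N) or (height (world z) of tin3_mid above 0.048 m and contact force between any of tin1, tin2 and table above 4.95 N))), for 0.2 s.
2. it is set back and all three tins stand on the table (height (world z) of each of tin1_mid, tin2_mid, tin3_mid below 0.042 m), for 0.1 s.
3. a lighter tin is lifted at least 10 mm a second time, the heaviest standing (((height (world z) of tin1_mid above 0.048 m and contact force between any of tin2, tin3 and table above 4.95 N) or (height (world z) of tin2_mid above 0.048 m and contact force between any of tin1, tin3 and table above 4.95 N) or (height (world z) of tin3_mid above 0.048 m and contact force between any of tin1, tin2 and table above 4.95 N))), for 0.2 s.
4. it is set back and all three tins stand on the table (all of step 2), for 0.1 s.
5. the heaviest tin is lifted at least 10 mm, the two lighter ones standing (((height (world z) of tin1_mid above 0.048 m and contact force between each of tin2, tin3 and table below 4.95 N and height (world z) of each of tin2_mid, tin3_mid below 0.042 m) or (height (world z) of tin2_mid above 0.048 m and contact force between each of tin1, tin3 and table below 4.95 N and height (world z) of each of tin1_mid, tin3_mid below 0.042 m) or (height (world z) of tin3_mid above 0.048 m and contact force between each of tin1, tin2 and table below 4.95 N and height (world z) of each of tin1_mid, tin2_mid below 0.042 m))), for 0.2 s.
At the end, for the whole second after the job is handed in: The heaviest tin is held still and upright (within 0.3 rad) by the fingers, its underside at least 95 mm above the table, touching no table, lamp base, tea glass or other tin. The two lighter tins stand upright on the table, untouched by the robot, within 40 mm of where they started (((height (world z) of tin1_mid above 0.133 m and angle between tin1_mid's own z axis and vertical below 0.3 rad and contact force between tin1 and the fingers above 2 N and contact force between tin1 and table below 0.1 N and linear speed of tin1 below 0.04 m/s and contact force between tin1 and lamp_base below 0.1 N and contact force between tin1 and tea_glass below 0.1 N and (height (world z) of tin2_mid below 0.042 m and angle between tin2_mid's own z axis and vertical below 0.1 rad and distance of tin2_mid from where it was at the start of the episode below 0.04 m and linear speed of tin2 below 0.03 m/s and contact force between tin2 and tin1 below 0.1 N and contact force between tin2 and the arm below 0.1 N and contact force between tin2 and the fingers below 0.1 N and contact force between tin2 and table between 0.5 and 4.95 N) and (height (world z) of tin3_mid below 0.042 m and angle between tin3_mid's own z axis and vertical below 0.1 rad and distance of tin3_mid from where it was at the start of the episode below 0.04 m and linear speed of tin3 below 0.03 m/s and contact force between tin3 and tin1 below 0.1 N and contact force between tin3 and the arm below 0.1 N and contact force between tin3 and the fingers below 0.1 N and contact force between tin3 and table between 0.5 and 4.95 N)) or (height (world z) of tin2_mid above 0.133 m and angle between tin2_mid's own z axis and vertical below 0.3 rad and contact force between tin2 and the fingers above 2 N and contact force between tin2 and table below 0.1 N and linear speed of tin2 below 0.04 m/s and contact force between tin2 and lamp_base below 0.1 N and contact force between tin2 and tea_glass below 0.1 N and (height (world z) of tin1_mid below 0.042 m and angle between tin1_mid's own z axis and vertical below 0.1 rad and distance of tin1_mid from where it was at the start of the episode below 0.04 m and linear speed of tin1 below 0.03 m/s and contact force between tin1 and tin2 below 0.1 N and contact force between tin1 and the arm below 0.1 N and contact force between tin1 and the fingers below 0.1 N and contact force between tin1 and table between 0.5 and 4.95 N) and (height (world z) of tin3_mid below 0.042 m and angle between tin3_mid's own z axis and vertical below 0.1 rad and distance of tin3_mid from where it was at the start of the episode below 0.04 m and linear speed of tin3 below 0.03 m/s and contact force between tin3 and tin2 below 0.1 N and contact force between tin3 and the arm below 0.1 N and contact force between tin3 and the fingers below 0.1 N and contact force between tin3 and table between 0.5 and 4.95 N)) or (height (world z) of tin3_mid above 0.133 m and angle between tin3_mid's own z axis and vertical below 0.3 rad and contact force between tin3 and the fingers above 2 N and contact force between tin3 and table below 0.1 N and linear speed of tin3 below 0.04 m/s and contact force between tin3 and lamp_base below 0.1 N and contact force between tin3 and tea_glass below 0.1 N and (height (world z) of tin1_mid below 0.042 m and angle between tin1_mid's own z axis and vertical below 0.1 rad and distance of tin1_mid from where it was at the start of the episode below 0.04 m and linear speed of tin1 below 0.03 m/s and contact force between tin1 and tin3 below 0.1 N and contact force between tin1 and the arm below 0.1 N and contact force between tin1 and the fingers below 0.1 N and contact force between tin1 and table between 0.5 and 4.95 N) and (height (world z) of tin2_mid below 0.042 m and angle between tin2_mid's own z axis and vertical below 0.1 rad and distance of tin2_mid from where it was at the start of the episode below 0.04 m and linear speed of tin2 below 0.03 m/s and contact force between tin2 and tin3 below 0.1 N and contact force between tin2 and the arm below 0.1 N and contact force between tin2 and the fingers below 0.1 N and contact force between tin2 and table between 0.5 and 4.95 N)))); the arm keeps its last pose, push and grip.
It fails at once if a tin is tipped by more than 0.5 rad (angle between any of tin1_mid, tin2_mid, tin3_mid's own z axis and vertical above 0.5 rad).
It fails at once if a tin is dropped onto the table (faster than 0.5 m/s within 20 mm of the table) ((height (world z) of tin1_mid below 0.058 m and linear speed of tin1 above 0.5 m/s) or (height (world z) of tin2_mid below 0.058 m and linear speed of tin2 above 0.5 m/s) or (height (world z) of tin3_mid below 0.058 m and linear speed of tin3 above 0.5 m/s)).
It fails at once if the racks, dice tray, a die, lamp base, saucer or tea glass is shifted by more than 20 mm (distance of any of racks, dice_tray, lamp_base, saucer, tea_glass, die1, die2, die3 from where it was at the start of the episode above 0.02 m).
It also fails if it takes over 61 s, if anything falls off the work surface, if the arm or the gripper's body presses on something with over 40 N, if the wrist force passes 120 N, or if a joint passes its speed limit or range.

ROBOT

A 6-joint arm with a two-finger parallel gripper is mounted at the origin on the work surface. World frame = base frame: x ahead of the robot, y to its left, z up, the work surface at z = 0. Lengths are in m, angles in rad, forces in N, time in s.
With the tool pointing down it reaches from about 0.225 to 0.725 m from the base axis. Payload 3.1 kg.
Tool frame: the origin (TCP) lies on the centre line of the jaws, within the pads' length; the fingertips stand 22 mm ahead of it and the grasp point (between the pads) lies 3 mm ahead of it; z points along the fingers, y is the direction in which the jaws open and shut (so a half turn about z gives the same grasp; the last joint's range is limited). The gripper opens to 85 mm and grips with 20 to 120 N. Pads are 22 mm wide; open, the fingers measure 114 mm over their backs; the gripper's body (76 mm by 85 mm) begins 54 mm behind the grasp point. The pads swing forward as they close: fully open they stand 13 mm farther back than shut.
Start: joints at [1.121, 0.048, 0.099, 1.622, 0, 1.443], TCP at [0.166, 0.498, 0.253] pointing down, gripper open.
Joint ranges: [-2.91, 2.91], [-0.99, 1.94], [-1.21, 1.42], [-2.12, 2.29], [-1.49, 1.47], [-3.14, 3.14]. Speed limits (rad/s): [2.79, 2.79, 3.14, 3.14, 3.14, 3.14].

INTERFACE

Orientations are given as a unit quaternion [x, y, z, w].
In Python, from cell import bot gives the robot as it stands.
- The arm moves only by the tool drive_tool, never from a script. Its argument "moves" is a list of rows, each a list of 7 numbers: the shift along the tool's x, y, z normalised to -1 to 1, where 1 is 20 cm, then the turn, a rotation vector about the tool's x, y, z normalised to -1 to 1, where 1 is 0.5 rad, then the opening, from -1 (shut) to 1 (fully open), so that 0 is half open. A call has 1 to 12 rows; each row shifts and turns the pose as measured when the row begins, along the tool's axes as they then stand; what a row does not reach is not made up. A row lasts 1/8 s, in which the tool goes at most 62.5 mm and 10.7 degrees, less where a joint would pass 70% of its speed; a pose out of reach is approached as far as the arm can. A call with a number of a shift or a turn outside -1 to 1 is refused whole. A call with a gripper value outside its range is refused whole. The fingers move at their own pace and stop on an object; the grip force is fixed at half the most. Time passes only in rows, so rows that do not move let the fingers close. It gives the time, the measured TCP pose, the force and the opening at its end, in the units of the state.
- bot.sense(): the state, without advancing time (a new reading comes with each control period).
- bot.read_camera(name): name is "side" or "top"; returns the picture (384x512x3 uint8, red, green, blue); there is no depth.
- bot.camera_model(name): a dict with "fovy" (degrees; the focal length in pixels is half the picture's height over the tangent of half this angle, whatever the lens; pixels are square), "cx", "cy" (the principal point, pixels), "R" (3x3) and "t" (3): a world point X has camera coordinates R X + t. Camera axes: x right, y down, z forward; pixel columns grow to the right and rows downward; lengths in m; the calibration is good to about 2 mm. A picture is of the moment at which its call begins. camera_model takes no time and is no camera call.
- bot.close_job(): hands the job in, once; it reports no verdict.
The state is a dict: "time": time; "joints": joint angles; "joint_vel": joint speeds; "effort": joint torques, N m; "tool_pos": TCP position; "tool_rot": TCP orientation; "force": force on the tool from outside, world axes, zero at the start; "moment": the same for the moment, N m; "gripper_width": finger opening in m.
Only numpy, scipy, OpenCV 4.12 (cv2) and the standard library are available. Lean on these libraries where they do the work, as an engineer would, in place of code of your own. Each camera call takes 0.05 s, during which the arm holds its last target.

## Working session

There is one attempt and no reset: what is moved stays moved. The work goes in short steps, Python scripts to look and compute and a tool call to move; the robot and the scene stay as the last step left them, time stands still between calls to the robot, and variables do not carry over. Pictures are saved under pics/ and viewed, and the job is handed in when it is done.

Besides the shell and the picture viewer there is one more tool, called after ">>>" as a command line: name --pt "numbers of a row" for each row, then --argument value for the rest. drive_tool: Moves the arm, as the interface text tells. Its arguments: {"type":"object","properties":{"moves":{"type":"array","items":{"type":"array","items":{"type":"number"}}}},"required":["moves"]}

```bash
mkdir -p pics; ls
python3 - <<'E'
from cell import bot
import cv2,json
print(bot.sense())
for n in("side","top"):
    im=bot.read_camera(n);cv2.imwrite(f"pics/{n}0.png",im[:,:,::-1]);print(n,bot.camera_model(n))
E
```

```text
pics
{'time': 0.0, 'joints': array([1.12121030e+00, 4.87936492e-02, 9.75745223e-02, 1.62200681e+00,
       2.71631954e-05, 1.44301768e+00]), 'joint_vel': array([-0.00047157,  0.00154971, -0.00053124,  0.00044303,  0.00025661,
        0.00072805]), 'effort': array([-1.69973668e-03, -3.38778305e+01,  3.20015931e+01,  2.02873629e-02,
       -2.33989804e-04, -9.81174075e-07]), 'tool_pos': array([0.16579312, 0.49753649, 0.25208311]), 'tool_rot': array([ 1.60210187e-01,  9.87082175e-01, -1.16066861e-03, -3.58861304e-04]), 'force': array([-0.46019183, -0.06780452,  0.09070249]), 'moment': array([-0.02095881,  0.00223253, -0.02370108]), 'gripper_width': 0.08541356907596835}
side {'fovy': 56.17466736960342, 'cx': 251.39239517415828, 'cy': 190.4076843463757, 'R': array([[-0.95473033, -0.29733946, -0.00890181],
       [-0.1778638 ,  0.59457975, -0.78411695],
       [ 0.23844174, -0.74703693, -0.62054925]]), 't': array([0.54707608, 0.12322903, 1.17995686])}
top {'fovy': 50.568213659544035, 'cx': 254.58865383906223, 'cy': 192.45249625950942, 'R': array([[-0.00402401, -0.99987948,  0.01499448],
       [-0.9898623 ,  0.00185395, -0.14201828],
       [ 0.14197336, -0.01541396, -0.98975046]]), 't': array([0.0192683 , 0.5643412 , 1.25233677])}
```

View pics/side0.png

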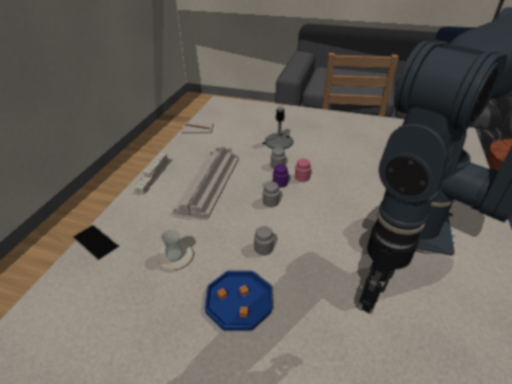

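View pics/top0.png

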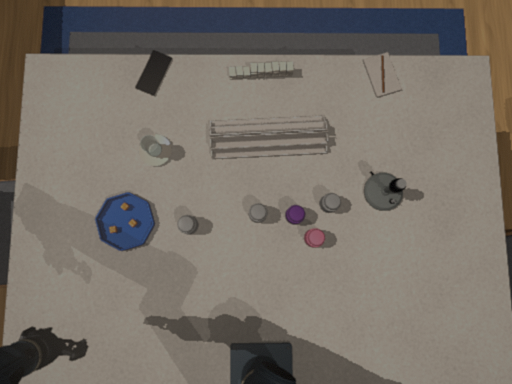

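The three grey tins are in the top view at about (187,225), (258,213) and (331,203), and in the side view at (264,240), (271,194) and (278,158). The purple one at (296,214) and the pink one at (316,238) stand close by. I'll crop in to locate the tins accurately.

Run:
```python
import cv2
a=cv2.imread("pics/top0.png")[170:270,150:420];cv2.imwrite("pics/topc.png",cv2.resize(a,None,fx=2.95,fy=2.95,interpolation=cv2.INTER_CUBIC))
a=cv2.imread("pics/side0.png")[130:270,230:330];cv2.imwrite("pics/sidec.png",cv2.resize(a,None,fx=4.2,fy=4.2,interpolation=cv2.INTER_CUBIC))
```

```text
(no output)
```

View pics/topc.png

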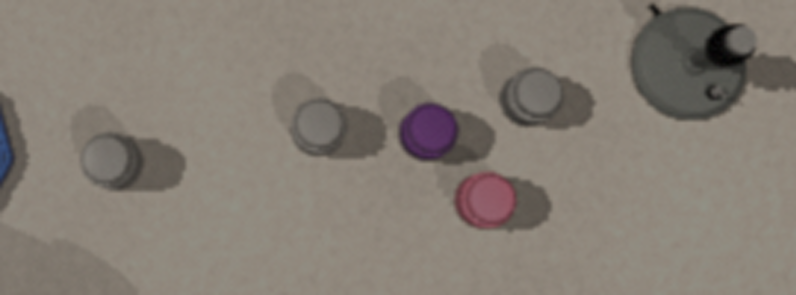

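View pics/sidec.png

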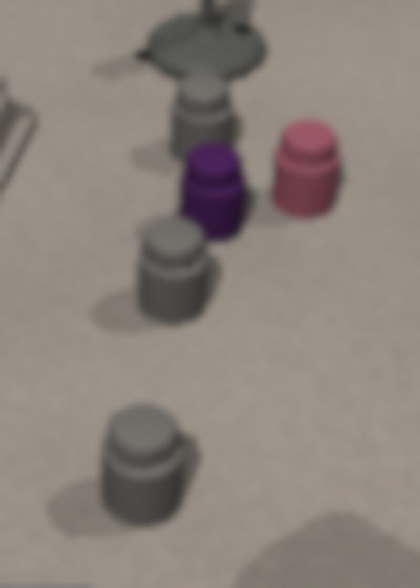

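Crop readings of the lid centres, top view: (107,158), (319,126), (540,95), purple (432,130), pink (490,199). Side view: (145,428), (174,237), (205,88), purple (213,160), pink (309,137). I'll triangulate these and check with lid-plane rays.

```bash
cat > h.py <<'E'
from cell import bot
import cv2,numpy as np
def KP(n):
    m=bot.camera_model(n);f=192/np.tan(np.radians(m["fovy"]/2))
    return np.array([[f,0,m["cx"]],[0,f,m["cy"]],[0,0,1]]),m["R"],m["t"]
def tri(a,b):
    P=[k@np.c_[R,t] for k,R,t in (KP("top"),KP("side"))]
    X=cv2.triangulatePoints(P[0],P[1],np.float64(a).reshape(2,1),np.float64(b).reshape(2,1)).ravel();return X[:3]/X[3]
def plane(n,p,z):
    k,R,t=KP(n);d=R.T@np.linalg.inv(k)@[p[0],p[1],1];c=-R.T@t
    return c+d*(z-c[2])/d[2]
def proj(n,X):
    k,R,t=KP(n);q=k@(R@np.array(X)+t);return q[:2]/q[2]
E
python3 - <<'E'
from h import *
np.set_printoptions(precision=4,suppress=True)
T=dict(A=((107,158),(145,428)),B=((319,126),(174,237)),C=((540,95),(205,88)),pur=((432,130),(213,160)),pink=((490,199),(309,137)))
for k,(a,b) in T.items():
    a=(np.array(a)+.5)/2.95-.5+[150,170];b=(np.array(b)+.5)/4.2-.5+[230,130]
    X=tri(a,b);z=X[2];print(k,a.round(1),"tri",X,"top",plane("top",a,z)[:2],"side",plane("side",b,z)[:2],"z=.076:",plane("top",a,.076)[:2],plane("side",b,.076)[:2])
print("lampfoot",plane("top",(384,192),.02),"lamphead",plane("top",(398,185),.17),"glass",plane("top",(155,149),.088),"tray",plane("top",(126,221),.02))
print(proj("top",(0,0,0)))
E
```

```text
A [185.9 223.2] tri [0.4635 0.2287 0.0689] top [0.4653 0.229 ] side [0.4613 0.2285] z=.076: [0.4648 0.2279] [0.4594 0.2354]
B [257.8 212.4] tri [0.4981 0.0084 0.0698] top [0.498  0.0084] side [0.4983 0.0084] z=.076: [0.4974 0.0085] [0.4964 0.0162]
C [332.7 201.9] tri [ 0.53   -0.2247  0.0688] top [ 0.5303 -0.2246] side [ 0.5297 -0.2247] z=.076: [ 0.5294 -0.2231] [ 0.5272 -0.2134]
pur [296.1 213.7] tri [ 0.4937 -0.1099  0.0693] top [ 0.4936 -0.1099] side [ 0.494  -0.1099] z=.076: [ 0.493  -0.1092] [ 0.4919 -0.1004]
pink [315.8 237.1] tri [ 0.4206 -0.169   0.0699] top [ 0.4215 -0.1689] side [ 0.4195 -0.1691] z=.076: [ 0.4213 -0.1679] [ 0.4182 -0.16  ]
lampfoot [ 0.568  -0.4028  0.02  ] lamphead [ 0.5667 -0.3935  0.17  ] glass [0.694  0.3262 0.088 ] tray [0.4763 0.4269 0.02  ]
[260.8426 375.6207]
```

Tins at about A (0.463, 0.230), B (0.498, 0.009) and C (0.530, -0.223). The triangulated lid height is 0.069 m, against 0.076 m in the text. There's room to grasp all three with the jaws near world y. I'll move above A first.

```bash
cat >> h.py <<'E'
from scipy.spatial.transform import Rotation as Ro
def go(x,y,z,yaw=None):
    s=bot.sense();R=Ro.from_quat(s["tool_rot"]);M=R.as_matrix()
    # desired: tool straight down, jaw axis heading as given or kept
    yv=M[:,1].copy();yv[2]=0;yv/=np.linalg.norm(yv)
    if yaw is not None: yv=np.array([np.cos(yaw),np.sin(yaw),0])
    D=np.c_[np.cross(yv,[0,0,-1]),yv,[0,0,-1]]
    rv=(R.inv()*Ro.from_matrix(D)).as_rotvec()/.5
    d=M.T@(np.array([x,y,z])-s["tool_pos"])/.2
    np.set_printoptions(precision=4,suppress=True)
    print("t",s["time"],"pos",s["tool_pos"],"w",s["gripper_width"],"F",s["force"],"M",s["moment"],"j",s["joints"],"jawyaw",np.arctan2(M[1,1],M[0,1]))
    print("need shift",d,"turn",rv,"rows>=",np.abs(d).max()/.3)
E
python3 -c "
from h import *
go(.463,.230,.15)"
```

```text
t 0.1 pos [0.1658 0.4976 0.2522] w 0.08549634475014878 F [ 1.1271 -0.0216  0.2298] M [0.0159 0.0585 0.0073] j [1.1212 0.0487 0.0977 1.622  0.0001 1.443 ] jawyaw 1.2489767469981252
need shift [-1.833  -0.7982  0.5122] turn [-0.0043 -0.0007 -0.    ] rows>= 6.1100496259813255
```

>>> drive_tool --pt "-0.23 -0.1 0.05 0 0 0 1" --pt "-0.23 -0.1 0.05 0 0 0 1" --pt "-0.23 -0.1 0.06 0 0 0 1" --pt "-0.23 -0.1 0.06 0 0 0 1" --pt "-0.23 -0.1 0.06 0 0 0 1" --pt "-0.23 -0.1 0.06 0 0 0 1" --pt "-0.23 -0.1 0.06 0 0 0 1" --pt "-0.23 -0.1 0.06 0 0 0 1" --pt "0 0 0 0 0 0 1"

```text
time: 1.23
tool_pos: [0.4709, 0.2213, 0.1515]
tool_rot: [0.158, 0.987, -0.003, -0.003]
force: [-0.9, 1.0, -0.4]
gripper_width: 0.0852
```

```bash
python3 -c "
from h import *
go(.463,.230,.12);im=bot.read_camera('top');cv2.imwrite('pics/t1.png',im[:,:,::-1]);im=bot.read_camera('side');cv2.imwrite('pics/s1.png',im[:,:,::-1])"
```

```text
t 1.225 pos [0.4709 0.2213 0.1515] w 0.08523698044766202 F [-0.8977  0.9868 -0.3838] M [0.0013 0.0416 0.0314] j [ 0.3114  0.0459 -0.1052  1.4278 -0.0016  0.6294] jawyaw 1.2528200341693
need shift [0.0503 0.0298 0.1577] turn [-0.0121 -0.0111 -0.    ] rows>= 0.525694196901131
```

>>> drive_tool --pt "0.04 0.03 0.08 -0.01 -0.01 0 1" --pt "0.01 0.0 0.08 0 0 0 1" --pt "0 0 0 0 0 0 1"

```text
time: 1.7
tool_pos: [0.4597, 0.2351, 0.1208]
tool_rot: [0.154, 0.988, 0.001, 0.0]
force: [0.6, -0.6, 0.7]
gripper_width: 0.0853
```

```bash
python3 -c "
from h import *
go(.463,.230,.036);im=bot.read_camera('top');im2=bot.read_camera('side')
a=np.hstack([cv2.resize(im[150:270,120:250],None,fx=3,fy=3),cv2.resize(im2[180:300,190:320],None,fx=3,fy=3)]);cv2.imwrite('pics/a2.png',a[:,:,::-1])"
```

```text
t 1.7 pos [0.4597 0.2351 0.1208] w 0.08534724119549716 F [ 0.6163 -0.5709  0.6684] M [ 0.0012  0.0478 -0.0357] j [ 0.3418  0.0367 -0.1762  1.3571  0.0015  0.6516] jawyaw 1.2610305980553682
need shift [-0.0235 -0.0198  0.424 ] turn [ 0.0035 -0.0005  0.    ] rows>= 1.4131993144163044
```

View pics/a2.png

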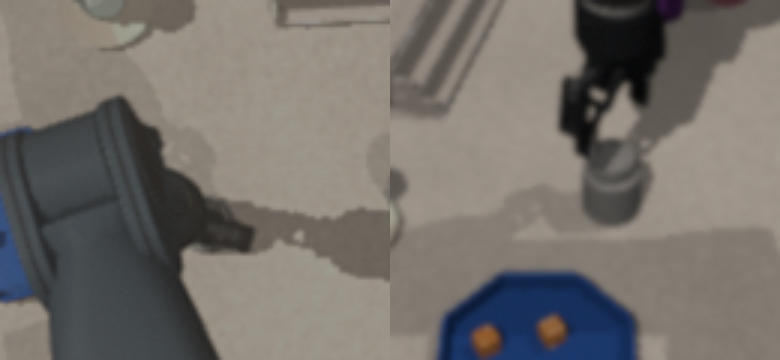

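The side view shows the open fingers straddling the lid of A. I'll descend now.

>>> drive_tool --pt "-0.02 -0.02 0.0 0 0 0 1" --pt "0 0 0.1 0 0 0 1" --pt "0 0 0.1 0 0 0 1" --pt "0 0 0.1 0 0 0 1" --pt "0 0 0.08 0 0 0 1" --pt "0 0 0.03 0 0 0 1" --pt "0 0 0 0 0 0 1"

```text
time: 2.68
tool_pos: [0.4701, 0.2299, 0.0438]
tool_rot: [0.155, 0.988, 0.004, 0.007]
force: [0.7, -0.1, 0.3]
gripper_width: 0.0856
```

```bash
python3 -c "
from h import *
go(.463,.230,.036);im=bot.read_camera('side')
a=cv2.resize(im[180:300,190:320],None,fx=4,fy=4);cv2.imwrite('pics/a3.png',a[:,:,::-1])"
```

```text
t 2.675 pos [0.4701 0.2299 0.0438] w 0.08556827055190197 F [ 0.676  -0.0576  0.2516] M [ 0.0474 -0.0395 -0.008 ] j [ 0.3265  0.0888 -0.2789  1.1879  0.0003  0.6384] jawyaw 1.258974137597802
need shift [ 0.0343 -0.0107  0.0387] turn [ 0.0186  0.024  -0.0001] rows>= 0.12899618791252498
```

View pics/a3.png

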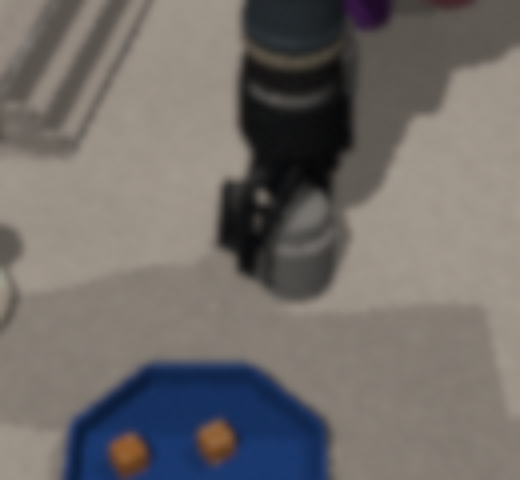

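```bash
python3 -c "
from h import *
s=bot.sense();M=Ro.from_quat(s['tool_rot']).as_matrix();p=s['tool_pos'];print(M)
for n,v in dict(tcp=p,tip0=p+M@[0,0,.022],yp=p+M@[0,.05,.02],ym=p+M@[0,-.05,.02],xp=p+M@[.05,0,.02],xm=p+M@[-.05,0,.02],back=p+M@[0,0,-.1]).items():
  q=proj('side',v);print(n,v,'side',q,'crop',(q-[190,180])*4)
print((proj('side',(.463,.23,.0))-[190,180])*4,(proj('side',(.463,.23,.076))-[190,180])*4)
"
```

```text
[[-0.95167268  0.30675467  0.01485544]
 [ 0.30685995  0.95173957  0.00536251]
 [-0.01249353  0.00966189 -0.99987527]]
tcp [0.47031815 0.22999082 0.04418985] side [261.02829934 237.04735618] crop [284.11319734 228.1894247 ]
tip0 [0.47064497 0.23010879 0.0221926 ] side [260.86032467 242.08456678] crop [283.44129869 248.33826711]
yp [0.48595299 0.27768505 0.02467544] side [251.50492864 251.61319874] crop [246.01971457 286.45279498]
ym [0.45527752 0.18251109 0.02370925] side [269.71551962 232.21533316] crop [318.8620785  208.86133264]
xp [0.42303162 0.24544106 0.02356767] side [274.65181326 248.69805584] crop [338.60725305 274.79222337]
xm [0.51819889 0.21475507 0.02481702] side [247.64682387 234.84647234] crop [230.58729547 219.38588938]
back [0.4688326  0.22945457 0.14417738] side [261.84784478 212.4708937 ] crop [287.39137912 129.88357478]
[292.72046503 270.17010915] [293.88729424 200.18349697]
```

>>> drive_tool --pt "0.035 -0.01 0.02 0.02 0.02 0 1" --pt "0 0 0.02 0 0 0 1" --pt "0 0 0 0 0 0 1"

```text
time: 3.1
tool_pos: [0.4637, 0.2308, 0.0373]
tool_rot: [0.155, 0.988, 0.0, 0.002]
force: [0.5, 0.1, 0.2]
gripper_width: 0.0857
```

```bash
python3 -c "
from h import *
go(.462,.230,.036)"
```

```text
t 3.1 pos [0.4637 0.2308 0.0373] w 0.0856945129271002 F [0.5307 0.1043 0.164 ] M [-0.0201 -0.0346 -0.0204] j [ 0.3334  0.0929 -0.2882  1.186  -0.0019  0.645 ] jawyaw 1.2592209283478053
need shift [ 0.007  -0.0065  0.0065] turn [ 0.0015  0.0083 -0.    ] rows>= 0.023378175707773563
```

Good. I'll close on the tin.

>>> drive_tool --pt "0.005 -0.005 0.005 0 0 0 -1" --pt "0 0 0 0 0 0 -1" --pt "0 0 0 0 0 0 -1" --pt "0 0 0 0 0 0 -1" --pt "0 0 0 0 0 0 -1" --pt "0 0 0 0 0 0 -1"

```text
time: 3.85
tool_pos: [0.4629, 0.2304, 0.0369]
tool_rot: [0.155, 0.988, 0.0, 0.003]
force: [-0.5, 0.5, -0.3]
gripper_width: 0.0597
```

```bash
python3 -c "
from h import *
go(.462,.230,.076);im=bot.read_camera('side')
a=cv2.resize(im[180:300,190:320],None,fx=4,fy=4);cv2.imwrite('pics/a4.png',a[:,:,::-1])"
```

```text
t 3.85 pos [0.4629 0.2304 0.0369] w 0.059724281248030135 F [-0.4864  0.501  -0.3241] M [ 0.0281  0.0194 -0.0184] j [ 0.333   0.0895 -0.2927  1.1835 -0.0018  0.6445] jawyaw 1.259352437090957
need shift [ 0.0027 -0.0028 -0.1956] turn [ 0.0033  0.0103 -0.    ] rows>= 0.6519604665904728
```

View pics/a4.png

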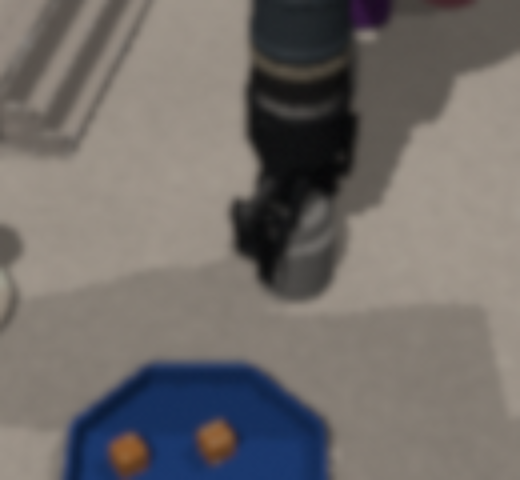

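The width reads 59.7 mm, which is the full diameter, so the grasp is centred. Next is the 40 mm lift.

>>> drive_tool --pt "0 0 -0.03 0 0 0 -1" --pt "0 0 -0.05 0 0 0 -1" --pt "0 0 -0.05 0 0 0 -1" --pt "0 0 -0.05 0 0 0 -1" --pt "0 0 -0.02 0 0 0 -1" --pt "0 0 0 0 0 0 -1" --pt "0 0 0 0 0 0 -1" --pt "0 0 0 0 0 0 -1"

```text
time: 4.9
tool_pos: [0.4621, 0.2301, 0.0792]
tool_rot: [0.155, 0.988, 0.0, 0.002]
force: [-1.3, -0.2, -2.2]
gripper_width: 0.0592
```

```bash
python3 -c "
from h import *
go(.463,.2305,.038);im=bot.read_camera('side')
f=[]
for i in range(4): f.append(np.r_[bot.sense()['force'],bot.sense()['effort'][1:4]]); bot.read_camera('top')
print(np.array(f))
a=cv2.resize(im[180:300,190:320],None,fx=4,fy=4);cv2.imwrite('pics/a5.png',a[:,:,::-1])"
```

```text
t 4.9 pos [0.4621 0.2301 0.0792] w 0.05918277804971011 F [-1.3456 -0.2388 -2.237 ] M [-0.0341  0.0523 -0.0592] j [ 0.3331  0.0563 -0.2402  1.2705 -0.0018  0.6447] jawyaw 1.2592697476994417
need shift [-0.0029  0.003   0.2059] turn [ 0.0017  0.0083 -0.    ] rows>= 0.686447805401484
[[ -0.5022   0.249   -2.4478 -34.4241  32.2262  -0.0546]
 [ -0.5256  -0.3636  -2.0818 -34.3448  32.1343  -0.0408]
 [  0.2146   0.2795  -0.8317 -34.3     32.0852  -0.034 ]
 [  0.3435   0.4176  -2.9044 -34.2731  32.0593  -0.032 ]]
```

View pics/a5.png

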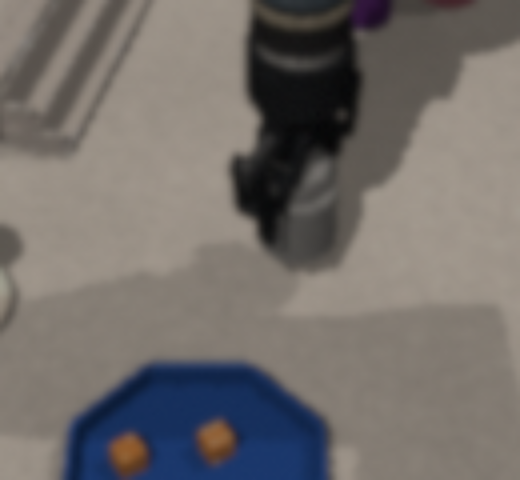

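A is lifted about 42 mm and its force reads about −2.1 N, so roughly 0.2 kg, a light tin. I'll set it back.

>>> drive_tool --pt "0 0 0.05 0 0 0 -1" --pt "0 0 0.06 0 0 0 -1" --pt "0 0 0.05 0 0 0 -1" --pt "0 0 0.03 0 0 0 -1" --pt "0 0 0.01 0 0 0 -1" --pt "0 0 0 0 0 0 -1"

```text
time: 5.9
tool_pos: [0.4619, 0.23, 0.0371]
tool_rot: [0.155, 0.988, -0.0, 0.002]
force: [-0.1, 0.1, -1.7]
gripper_width: 0.0596
```

```bash
python3 -c "
from h import *
go(.463,.2305,.0369)"
```

```text
t 5.9 pos [0.4619 0.23   0.0371] w 0.059637158397122816 F [-0.1342  0.1339 -1.6616] M [ 0.027  -0.0109  0.0026] j [ 0.333   0.0889 -0.2928  1.1861 -0.0019  0.6445] jawyaw 1.2592408720437356
need shift [-0.0042  0.0042  0.0011] turn [ 0.0005  0.007  -0.    ] rows>= 0.014035360346317647
```

Nearly touching, so down another 1 mm, then open.

>>> drive_tool --pt "0 0 0.005 0 0 0 -1" --pt "0 0 0.003 0 0 0 -1" --pt "0 0 0 0 0 0 -1"

```text
time: 6.28
tool_pos: [0.4621, 0.23, 0.0369]
tool_rot: [0.155, 0.988, -0.0, 0.002]
force: [-1.0, -1.4, -1.1]
gripper_width: 0.0594
```

>>> drive_tool --pt "0 0 0.01 0 0 0 -1" --pt "0 0 0 0 0 0 -1" --pt "0 0 0 0 0 0 -1"

```text
time: 6.65
tool_pos: [0.4627, 0.2302, 0.0369]
tool_rot: [0.155, 0.988, 0.0, 0.003]
force: [0.9, -0.5, 1.3]
gripper_width: 0.0596
```

The force went positive and z stalled, so the tin is on the table. I'll open and rise.

>>> drive_tool --pt "0 0 0 0 0 0 1" --pt "0 0 0 0 0 0 1" --pt "0 0 0 0 0 0 1" --pt "0 0 0 0 0 0 1" --pt "0 0 -0.08 0 0 0 1" --pt "0 0 -0.12 0 0 0 1" --pt "0 0 -0.12 0 0 0 1" --pt "0 0 -0.12 0 0 0 1" --pt "0 0 -0.05 0 0 0 1" --pt "0 0 0 0 0 0 1"

```text
time: 7.9
tool_pos: [0.4635, 0.2307, 0.142]
tool_rot: [0.155, 0.988, 0.001, 0.005]
force: [-0.2, -0.7, 0.5]
gripper_width: 0.085
```

```bash
python3 -c "
from h import *
go(.496,.009,.13);im=bot.read_camera('side')
a=cv2.resize(im[100:300,150:350],None,fx=3,fy=3);cv2.imwrite('pics/a6.png',a[:,:,::-1])"
```

```text
t 7.9 pos [0.4635 0.2307 0.142 ] w 0.08499749763874122 F [-0.2273 -0.68    0.545 ] M [-0.0006  0.0086  0.0187] j [ 0.3335  0.023  -0.1477  1.39   -0.002   0.6449] jawyaw 1.259322182852637
need shift [-0.4941 -1.0056  0.06  ] turn [ 0.0089  0.0185 -0.    ] rows>= 3.352151212095353
```

View pics/a6.png

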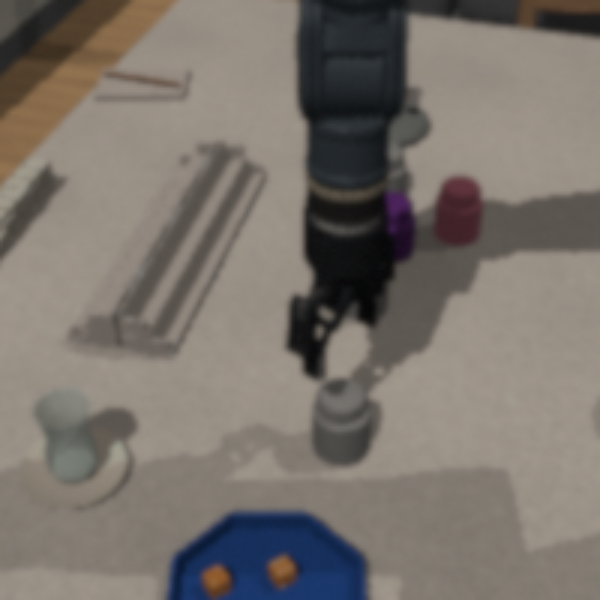

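A stands upright on its spot. Next is B.

>>> drive_tool --pt "-0.08 -0.15 0.01 0 0 0 1" --pt "-0.08 -0.17 0.01 0 0.02 0 1" --pt "-0.08 -0.17 0.01 0 0 0 1" --pt "-0.08 -0.17 0.01 0 0 0 1" --pt "-0.08 -0.17 0.01 0 0 0 1" --pt "-0.08 -0.17 0.01 0 0 0 1" --pt "0 0 0 0 0 0 1" --pt "0 0 0 0 0 0 1"

```text
time: 8.95
tool_pos: [0.4881, 0.0053, 0.1177]
tool_rot: [0.154, 0.988, 0.001, -0.009]
force: [0.9, -0.1, -0.2]
gripper_width: 0.0853
```

```bash
python3 -c "
from h import *
go(.496,.009,.036)"
```

```text
t 8.95 pos [0.4881 0.0053 0.1177] w 0.0852515248403577 F [ 0.9261 -0.0725 -0.2342] M [-0.019   0.027  -0.0418] j [-0.1283 -0.0154 -0.2351  1.3691  0.0029  0.181 ] jawyaw 1.2614848958635803
need shift [-0.0395  0.0296  0.4076] turn [-0.0007 -0.0365 -0.    ] rows>= 1.3586229380840236
```

>>> drive_tool --pt "-0.03 0.03 0.0 0 -0.04 0 1" --pt "0 0 0.0 0 0 0 1" --pt "0 0 0.08 0 0 0 1" --pt "0 0 0.08 0 0 0 1" --pt "0 0 0 0 0 0 1"

```text
time: 9.57
tool_pos: [0.495, 0.0128, 0.082]
tool_rot: [0.151, 0.988, -0.0, 0.0]
force: [0.4, 0.5, -0.2]
gripper_width: 0.0854
```

```bash
python3 -c "
from h import *
go(.496,.009,.036);im=bot.read_camera('side')
a=cv2.resize(im[130:250,200:350],None,fx=4,fy=4);cv2.imwrite('pics/b1.png',a[:,:,::-1])"
```

```text
t 9.575 pos [0.495  0.0128 0.082 ] w 0.08536780462598619 F [ 0.445   0.515  -0.2096] M [-0.0889 -0.0282  0.0335] j [-0.1095  0.0033 -0.2886  1.2783 -0.0001  0.1946] jawyaw 1.2667077052713682
need shift [-0.0105 -0.0167  0.2301] turn [-0.0001  0.0012  0.    ] rows>= 0.7670786357016078
```

View pics/b1.png

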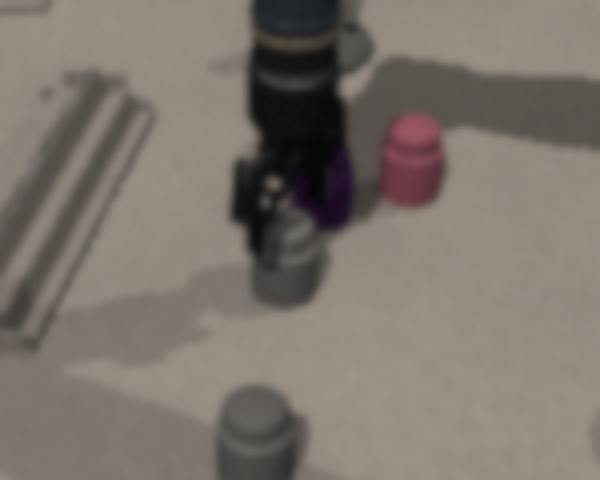

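The near finger is in front of the lid and clear of it. I'll continue down.

>>> drive_tool --pt "-0.01 -0.02 0.07 0 0 0 1" --pt "0 0 0.07 0 0 0 1" --pt "0 0 0.06 0 0 0 1" --pt "0 0 0.02 0 0 0 1" --pt "0 0 0 0 0 0 1"

```text
time: 10.25
tool_pos: [0.4963, 0.0076, 0.0355]
tool_rot: [0.152, 0.988, -0.0, 0.001]
force: [-0.0, -0.4, 0.5]
gripper_width: 0.0856
```

```bash
python3 -c "
from h import *
go(.496,.009,.037)"
```

```text
t 10.25 pos [0.4963 0.0076 0.0355] w 0.08556416643728511 F [-0.0053 -0.3711  0.4746] M [-0.0299 -0.0019 -0.0497] j [-0.1199  0.0416 -0.3461  1.1817 -0.0002  0.1851] jawyaw 1.2658219795733552
need shift [ 0.0034  0.0065 -0.0074] turn [ 0.0002  0.003  -0.    ] rows>= 0.024807043800986424
```

>>> drive_tool --pt "0 0.005 -0.005 0 0 0 -1" --pt "0 0 0 0 0 0 -1" --pt "0 0 0 0 0 0 -1" --pt "0 0 0 0 0 0 -1" --pt "0 0 0 0 0 0 -1" --pt "0 0 0 0 0 0 -1"

```text
time: 11.0
tool_pos: [0.4976, 0.0086, 0.0378]
tool_rot: [0.152, 0.988, 0.0, 0.002]
force: [0.9, 0.3, -1.3]
gripper_width: 0.0599
```

Width is 59.9 mm, so I'll lift.

>>> drive_tool --pt "0 0 -0.03 0 0 0 -1" --pt "0 0 -0.05 0 0 0 -1" --pt "0 0 -0.05 0 0 0 -1" --pt "0 0 -0.05 0 0 0 -1" --pt "0 0 -0.02 0 0 0 -1" --pt "0 0 0 0 0 0 -1" --pt "0 0 0 0 0 0 -1" --pt "0 0 0 0 0 0 -1"

```text
time: 12.0
tool_pos: [0.4961, 0.0088, 0.0794]
tool_rot: [0.152, 0.988, -0.0, 0.0]
force: [0.8, 0.0, -4.0]
gripper_width: 0.0597
```

```bash
python3 -c "
from h import *
go(.4976,.0086,.0378);im=bot.read_camera('side')
f=[]
for i in range(5): f.append(bot.sense()['force']); bot.read_camera('top')
print(np.array(f),np.mean(f,0))
a=cv2.resize(im[130:250,200:350],None,fx=4,fy=4);cv2.imwrite('pics/b2.png',a[:,:,::-1])"
```

```text
t 12.0 pos [0.4961 0.0088 0.0794] w 0.05969079676027869 F [ 0.7853  0.0259 -3.9959] M [-0.0361  0.0181  0.0065] j [-0.1174  0.0075 -0.2898  1.2727 -0.0001  0.1873] jawyaw 1.2660709742034635
need shift [-0.0072  0.0012  0.208 ] turn [ 0.0002  0.0017 -0.    ] rows>= 0.6932792645485627
[[-0.0423 -0.8414 -4.2529]
 [-0.1104 -0.0212 -3.916 ]
 [-0.5563  0.4382 -3.8846]
 [-0.3071  0.6572 -3.4445]
 [ 0.7354 -0.554  -4.6466]] [-0.0561 -0.0642 -4.0289]
```

View pics/b2.png

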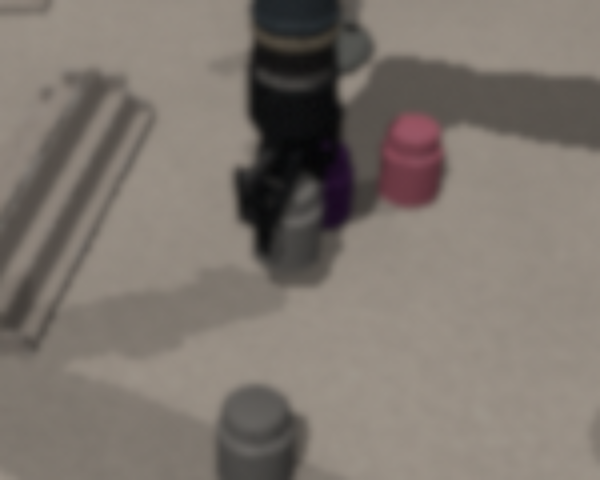

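B is lifted and weighs about 4.0 N (0.41 kg). I'll set it back.

>>> drive_tool --pt "0 0 0.05 0 0 0 -1" --pt "0 0 0.06 0 0 0 -1" --pt "0 0 0.05 0 0 0 -1" --pt "0 0 0.03 0 0 0 -1" --pt "0 0 0.01 0 0 0 -1" --pt "0 0 0.01 0 0 0 -1" --pt "0 0 0 0 0 0 -1" --pt "0 0 0 0 0 0 -1"

```text
time: 13.3
tool_pos: [0.4966, 0.0088, 0.0383]
tool_rot: [0.152, 0.988, -0.0, 0.001]
force: [-0.4, 0.4, -3.8]
gripper_width: 0.0594
```

>>> drive_tool --pt "0 0 0.01 0 0 0 -1" --pt "0 0 0.01 0 0 0 -1" --pt "0 0 0 0 0 0 -1"

```text
time: 13.68
tool_pos: [0.497, 0.0087, 0.038]
tool_rot: [0.152, 0.988, -0.0, 0.002]
force: [-0.8, 0.1, -3.8]
gripper_width: 0.0598
```

>>> drive_tool --pt "0 0 0.01 0 0 0 -1" --pt "0 0 0.015 0 0 0 -1" --pt "0 0 0.015 0 0 0 -1"

```text
time: 14.05
tool_pos: [0.4973, 0.0087, 0.0377]
tool_rot: [0.152, 0.988, -0.0, 0.002]
force: [-8.9, 1.0, 15.5]
gripper_width: 0.0595
```

It's on the table. I'll ease off, open and rise.

>>> drive_tool --pt "0 0 0 0 0 0 -1" --pt "0 0 0 0 0 0 1" --pt "0 0 0 0 0 0 1" --pt "0 0 0 0 0 0 1" --pt "0 0 0 0 0 0 1" --pt "0 0 -0.08 0 0 0 1" --pt "0 0 -0.12 0 0 0 1" --pt "0 0 -0.12 0 0 0 1" --pt "0 0 -0.12 0 0 0 1" --pt "0 0 -0.05 0 0 0 1" --pt "0 0 0 0 0 0 1"

```text
time: 15.42
tool_pos: [0.4991, 0.0085, 0.1433]
tool_rot: [0.152, 0.988, -0.0, 0.005]
force: [0.9, 0.1, 0.5]
gripper_width: 0.0856
```

```bash
python3 -c "
from h import *
go(.528,-.2235,.12);im=bot.read_camera('side')
a=cv2.resize(im[100:300,150:350],None,fx=3,fy=3);cv2.imwrite('pics/b3.png',a[:,:,::-1])"
```

```text
t 15.425 pos [0.4991 0.0085 0.1433] w 0.08561023891936652 F [0.87   0.0938 0.4521] M [0.0029 0.0103 0.009 ] j [-0.1169 -0.0266 -0.1947  1.3918 -0.0007  0.1875] jawyaw 1.2663472744885858
need shift [-0.4843 -1.0636  0.1203] turn [ 0.0028  0.0218 -0.    ] rows>= 3.545443691016903
```

View pics/b3.png

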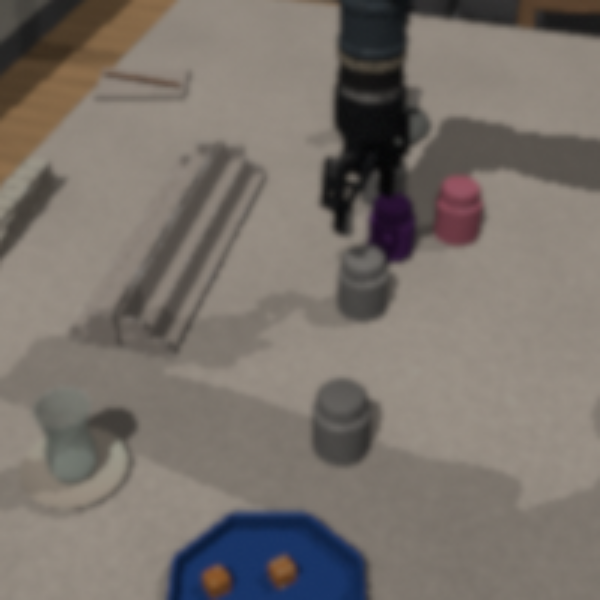

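A and B both stand upright. Next is C.

>>> drive_tool --pt "-0.08 -0.15 0 0 0.02 0 1" --pt "-0.08 -0.17 0 0 0 0 1" --pt "-0.08 -0.17 0 0 0 0 1" --pt "-0.08 -0.17 0 0 0 0 1" --pt "-0.08 -0.17 0 0 0 0 1" --pt "-0.08 -0.17 0 0 0 0 1" --pt "0 0 0 0 0 0 1" --pt "0 0 0 0 0 0 1"

```text
time: 16.48
tool_pos: [0.5258, -0.2143, 0.1301]
tool_rot: [0.15, 0.989, 0.004, -0.009]
force: [0.1, 0.2, -0.4]
gripper_width: 0.0857
```

```bash
python3 -c "
from h import *
go(.528,-.2235,.12)"
```

```text
t 16.475 pos [ 0.5258 -0.2143  0.1301] w 0.08573679192430371 F [ 0.0983  0.2311 -0.4018] M [-0.0335 -0.0511  0.047 ] j [-0.5053  0.1868  0.0056  1.4092  0.0005 -0.2033] jawyaw 1.2686817086750448
need shift [-0.025  -0.0409  0.0499] turn [ 0.0088 -0.0383  0.0001] rows>= 0.16638688572990706
```

>>> drive_tool --pt "-0.02 -0.04 0.0 0.01 -0.04 0 1" --pt "0 0 0.0 0 0 0 1" --pt "0 0 0.08 0 0 0 1" --pt "0 0 0.1 0 0 0 1" --pt "0 0 0 0 0 0 1"

```text
time: 17.1
tool_pos: [0.5266, -0.2201, 0.0908]
tool_rot: [0.148, 0.989, 0.0, 0.0]
force: [-0.5, -0.2, -0.1]
gripper_width: 0.0855
```

```bash
python3 -c "
from h import *
go(.528,-.2235,.037);im=bot.read_camera('side')
a=cv2.resize(im[100:220,210:360],None,fx=4,fy=4);cv2.imwrite('pics/c1.png',a[:,:,::-1])
im=bot.read_camera('top')
a=cv2.resize(im[150:270,270:420],None,fx=4,fy=4);cv2.imwrite('pics/c1t.png',a[:,:,::-1])"
```

```text
t 17.1 pos [ 0.5266 -0.2201  0.0908] w 0.08547526014076567 F [-0.4882 -0.194  -0.1238] M [-0.0047  0.0579  0.0035] j [-0.5134  0.1917 -0.0679  1.3113  0.0002 -0.2156] jawyaw 1.2729925414055203
need shift [-0.0117 -0.0145  0.2691] turn [ 0.0003  0.0001 -0.    ] rows>= 0.897079199812828
```

View pics/c1.png

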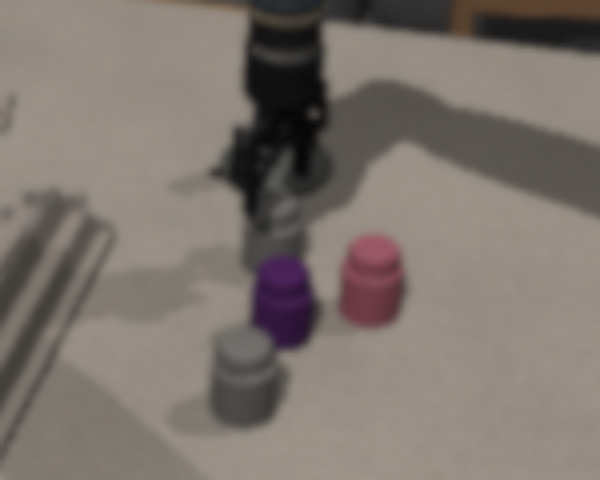

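View pics/c1t.png

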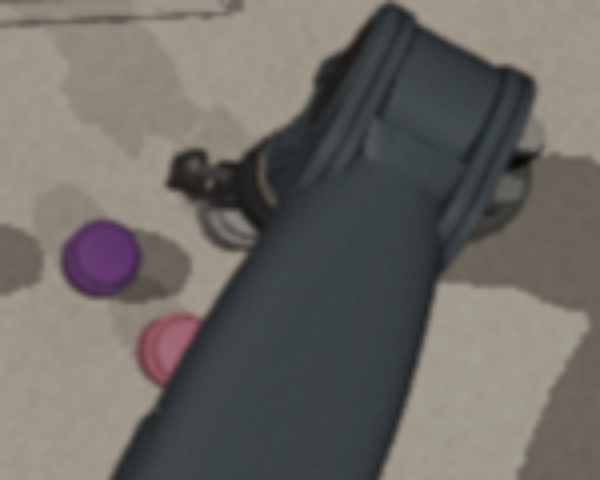

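The fingers straddle C's lid, and the lamp and look-alikes are clear. I'll descend.

>>> drive_tool --pt "-0.01 -0.015 0.08 0 0 0 1" --pt "0 0 0.07 0 0 0 1" --pt "0 0 0.06 0 0 0 1" --pt "0 0 0.04 0 0 0 1" --pt "0 0 0 0 0 0 1"

```text
time: 17.82
tool_pos: [0.5297, -0.225, 0.0402]
tool_rot: [0.148, 0.989, -0.001, 0.002]
force: [-0.2, 0.2, 0.3]
gripper_width: 0.0854
```

```bash
python3 -c "
from h import *
go(.528,-.2235,.037)"
```

```text
t 17.825 pos [ 0.5297 -0.225   0.0402] w 0.08539246649944932 F [-0.1648  0.2306  0.2619] M [-0.0518 -0.0216 -0.0519] j [-0.5182  0.2325 -0.1241  1.2092  0.0001 -0.2203] jawyaw 1.2728424700471657
need shift [0.0105 0.0046 0.0161] turn [-0.002   0.0098  0.    ] rows>= 0.053576662310086676
```

>>> drive_tool --pt "0.01 0.005 0.015 0 0.01 0 1" --pt "0 0 0 0 0 0 -1" --pt "0 0 0 0 0 0 -1" --pt "0 0 0 0 0 0 -1" --pt "0 0 0 0 0 0 -1" --pt "0 0 0 0 0 0 -1" --pt "0 0 0 0 0 0 -1"

```text
time: 18.7
tool_pos: [0.5292, -0.2233, 0.0387]
tool_rot: [0.148, 0.989, -0.0, 0.001]
force: [0.4, 1.3, -0.9]
gripper_width: 0.0585
```

>>> drive_tool --pt "0 0 -0.03 0 0 0 -1" --pt "0 0 -0.05 0 0 0 -1" --pt "0 0 -0.05 0 0 0 -1" --pt "0 0 -0.05 0 0 0 -1" --pt "0 0 -0.03 0 0 0 -1" --pt "0 0 0 0 0 0 -1" --pt "0 0 0 0 0 0 -1" --pt "0 0 0 0 0 0 -1"

```text
time: 19.7
tool_pos: [0.5263, -0.2222, 0.0796]
tool_rot: [0.148, 0.989, 0.001, -0.003]
force: [-0.3, 0.3, -6.1]
gripper_width: 0.0585
```

```bash
python3 -c "
from h import *
go(.5292,-.2233,.155);im=bot.read_camera('side')
f=[]
for i in range(5): f.append(bot.sense()['force']); bot.read_camera('top')
print(np.mean(f,0))
a=cv2.resize(im[100:220,210:360],None,fx=4,fy=4);cv2.imwrite('pics/c2.png',a[:,:,::-1])"
```

```text
t 19.7 pos [ 0.5263 -0.2222  0.0796] w 0.0585206983112869 F [-0.2621  0.284  -6.1303] M [-0.02   -0.0417  0.0186] j [-0.5164  0.205  -0.0752  1.2959 -0.0009 -0.2185] jawyaw 1.2728748863059514
need shift [-0.0134 -0.0008 -0.3768] turn [ 0.0006 -0.0106  0.    ] rows>= 1.2561032329030863
[-0.0074 -0.1213 -6.2304]
```

View pics/c2.png

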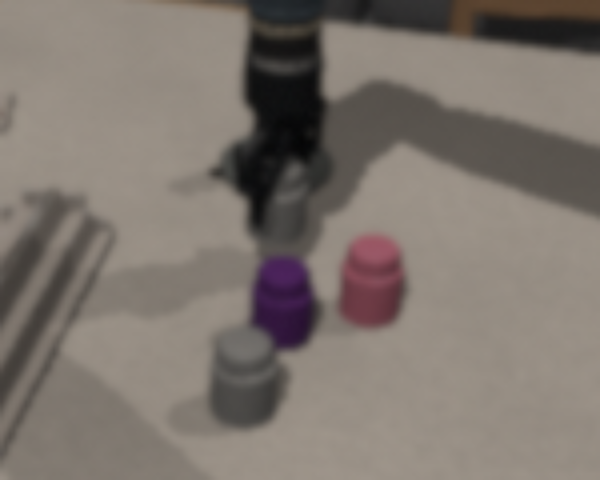

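C weighs 6.2 N (0.64 kg), against 4.0 N for B and 2.1 N for A, so C is clearly the heaviest. The task says to set each tin back after hefting, so I'll put C down before the final lift.

>>> drive_tool --pt "0.01 0 0.05 0 0 0 -1" --pt "0 0 0.06 0 0 0 -1" --pt "0 0 0.05 0 0 0 -1" --pt "0 0 0.03 0 0 0 -1" --pt "0 0 0.015 0 0 0 -1" --pt "0 0 0.015 0 0 0 -1"

```text
time: 20.75
tool_pos: [0.5236, -0.2213, 0.0387]
tool_rot: [0.148, 0.989, 0.0, -0.003]
force: [-5.5, 3.5, 7.2]
gripper_width: 0.0585
```

On the table. I'll release it, then regrip.

>>> drive_tool --pt "0 0 0 0 0 0 -1" --pt "0 0 0 0 0 0 0.8" --pt "0 0 0 0 0 0 0.8" --pt "0 0 0 0 0 0 0.8" --pt "0 0 0 0 0 0 0.8"

```text
time: 21.38
tool_pos: [0.5274, -0.2235, 0.0427]
tool_rot: [0.148, 0.989, -0.001, 0.002]
force: [0.7, -0.4, -0.3]
gripper_width: 0.0767
```

```bash
python3 -c "
from h import *
go(.5236,-.2213,.038)
im=bot.read_camera('side')
a=cv2.resize(im[100:220,210:360],None,fx=4,fy=4);cv2.imwrite('pics/c3.png',a[:,:,::-1])"
```

```text
t 21.375 pos [ 0.5274 -0.2235  0.0427] w 0.07668266518912023 F [ 0.7281 -0.3733 -0.3122] M [ 0.0081 -0.0128 -0.0266] j [-0.5172  0.2243 -0.1286  1.2133 -0.0014 -0.2194] jawyaw 1.2730827970929819
need shift [0.0213 0.0048 0.0236] turn [-0.0047  0.0084  0.    ] rows>= 0.0787547990870841
```

View pics/c3.png

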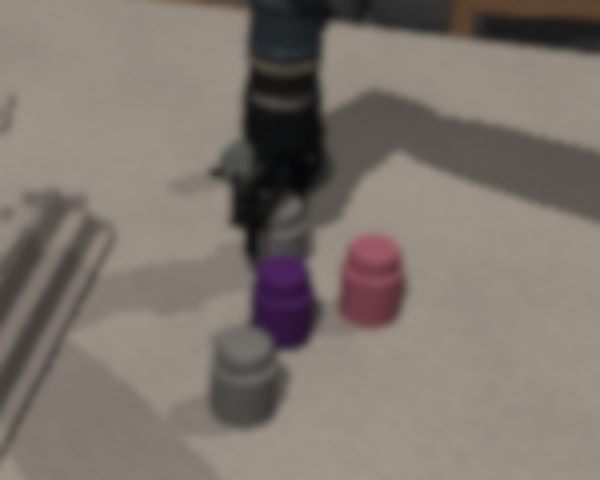

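Shift back to where it was released and grip.

>>> drive_tool --pt "0.02 0.005 0.02 0 0 0 0.8" --pt "0 0 0.0 0 0 0 -1" --pt "0 0 0 0 0 0 -1" --pt "0 0 0 0 0 0 -1" --pt "0 0 0 0 0 0 -1" --pt "0 0 0 0 0 0 -1" --pt "0 0 0 0 0 0 -1"

```text
time: 22.3
tool_pos: [0.5237, -0.2216, 0.0388]
tool_rot: [0.148, 0.989, -0.002, 0.002]
force: [-0.5, -0.8, 0.7]
gripper_width: 0.0585
```

>>> drive_tool --pt "0 0 -0.03 0 0 0 -1" --pt "0 0 -0.06 0 0 0 -1" --pt "0 0 -0.08 0 0 0 -1" --pt "0 0 -0.1 0 0 0 -1" --pt "0 0 -0.1 0 0 0 -1" --pt "0 0 -0.1 0 0 0 -1" --pt "0 0 -0.1 0 0 0 -1" --pt "0 0 -0.06 0 0 0 -1" --pt "0 0 -0.03 0 0 0 -1" --pt "0 0 0 0 0 0 -1" --pt "0 0 0 0 0 0 -1"

```text
time: 23.68
tool_pos: [0.5197, -0.2183, 0.1732]
tool_rot: [0.148, 0.989, 0.001, -0.003]
force: [-0.5, 0.4, -6.2]
gripper_width: 0.0581
```

```bash
python3 -c "
from h import *
go(.5236,-.2213,.16)
im=bot.read_camera('side');cv2.imwrite('pics/d1.png',cv2.resize(im[80:260,190:370],None,fx=3.3,fy=3.3)[:,:,::-1])
im=bot.read_camera('top');cv2.imwrite('pics/d1t.png',im[:,:,::-1])
for i in range(4): bot.read_camera('top');s=bot.sense();print(s['tool_pos'],s['force'],np.abs(s['joint_vel']).max())"
```

```text
t 23.675 pos [ 0.5197 -0.2183  0.1732] w 0.05807783689768304 F [-0.5092  0.4331 -6.1613] M [-0.0138  0.009  -0.0248] j [-0.5163  0.1527  0.0529  1.4781 -0.0006 -0.2191] jawyaw 1.2735541791172662
need shift [-0.0232 -0.0085  0.0657] turn [ 0.0019 -0.0142  0.    ] rows>= 0.2189468829409298
[ 0.5197 -0.2183  0.1731] [-0.5643 -0.3346 -6.214 ] 0.0017236230341034298
[ 0.5198 -0.2184  0.1732] [ 1.1429 -0.1094 -6.8926] 0.0028694476759391855
[ 0.5198 -0.2184  0.1733] [ 0.0413 -0.256  -6.7783] 0.004383617201148531
[ 0.5199 -0.2185  0.1735] [-0.3637 -0.1063 -5.7956] 0.003800596085998636
```

View pics/d1.png

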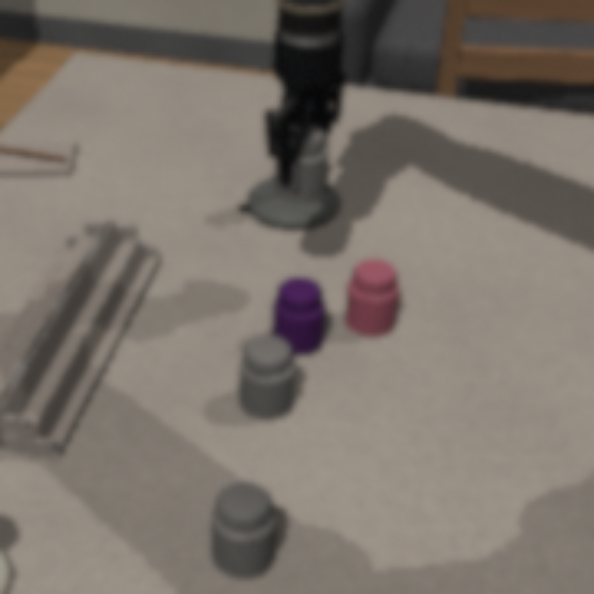

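View pics/d1t.png

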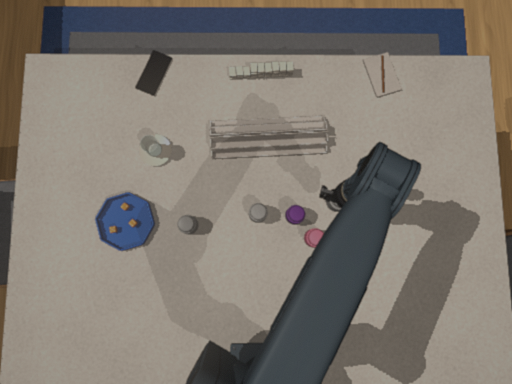

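C is held about 134 mm up, steady and upright. A and B stand where they were at top-view (187,225) and (258,213). I'll hand in.

```bash
python3 -c "
from cell import bot
print(bot.close_job())"
```

```text
the job is handed in; nothing more can be done
None
```

I hefted all three tins, found the heaviest, and handed the job in at about 24 s with that tin held above the table. No verdict is reported at hand-in.

| Tin (position) | Force when lifted | Approx. mass |
|---|---|---|
| A, left (y ≈ 0.23) | 2.1 N | 0.2 kg |
| B, middle (y ≈ 0.01) | 4.0 N | 0.41 kg |
| C, right (y ≈ −0.22) | 6.2 N | 0.64 kg |

- **Heft:** Each tin was lifted about 4 cm and set back upright, A and B on their spots. C came down about 6 mm from its spot, then was regripped for the final lift.
- **Final hold:** C is upright with its underside about 13 cm up. The measured drift was under 0.3 mm over 0.2 s, and the force was steady at about 6.2 to 6.5 N.
- **Rest of the scene:** The last pictures show A and B upright in place. The racks, dice tray and tea glass look undisturbed. The arm hides most of the lamp base from above; in the side view its foot stands where it was.
- **Disagreements:** The two camera views put the lid height at 69 mm rather than 76 mm. The gripper read 58.5 mm on C and about 59.7 mm on the others.
- **Set-down force:** B met the table with about 15 N, a little firmer than the other two.

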